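# Hold the rotator's spring key switch on

## Task

Lift the yellow-headed key out of the blue bin, push its blade down into the keyway on top of the rotator control box, easing and wiggling it past the two sticky pins until its shoulder disc sits fully home on the brass plate, then turn it clockwise (seen from above) a quarter turn to the stop. The switch springs back, so finish while still gripping the key and holding it fully turned and fully home. Leave the black-headed key, the compass, the two tubes and the insulator where they are.

Things in the scene. Friction and masses are not known exactly. Their poses are not given: they have to be found in the camera images.
- key_center (a point): Centre of the flat yellow head of the key to use, 28 (x) x 10 (y) x 32 (z) mm; pinch it across the 10 mm (y) faces. Own z points up, away from the blade. Loose, about 45 g. It stands upright, bit down, in either of the two slots of the bin's wooden block, shoulder disc on the block. From here down the key's axis: head to -16 mm, thin neck to -23, shoulder disc to -26, shank to -35, bit to -49 mm.
- key_shoulder (a point): Centre of the underside of the yellow-headed key's steel shoulder disc (22 mm diameter, 3 mm thick), on the key's axis 26 mm below the head's centre, same axes. Below it: a 6 mm round shank 9 mm long, then the bit, 16 (x) x 6 (y) mm and 14 mm long with a rounded tip. The bit is the same either way round (half a turn about z).
- other_key_center (a point): Centre of the head of a second key, same shape and size but with a black head; it stands in the block's other slot, 55 mm away along the keys' x. Not to be disturbed.
- bin: Blue open-topped parts bin, 150 x 150 x 45 mm, walls 4 mm, fixed; origin at the centre of its underside, z up. In it, along its x, is a wooden block 110 x 36 mm, its top 34 mm above the underside, with two key slots 18 x 8 mm centred 27.5 mm either side of the middle. The keys' y is the bin's y; their heads reach 76 mm above the underside.
- rotator_box: Grey rotator control box, fixed, 160 (x) x 220 (y) x 88 mm; origin at the centre of its underside, z up. A black crank sticks out 56 mm from its -y side, at 50 mm height. In the middle of its top is a brass lock plate, 56 x 56 mm and 6 mm thick, with the keyway slot in its centre.
- lock_mouth (a point): Centre of the keyway at the brass plate's upper face, 94 mm above the desk. Axes of the box; the slot is 18 mm along x, 8 mm along y, with a 1 mm chamfer. Under the plate is the turning cylinder with a like slot. The key is home when its shoulder disc lies on the plate (key_shoulder at this point); only then is the bit below the plate and free to turn. Two sticky pins: see lock.
- lock (a joint): Angle of the lock's cylinder, rad: 0 at rest (slots in line), growing clockwise seen from above, stop at 1.55. A spring turns it back: 0.02 N m at 0, 0.11 at the stop. The bit has about 0.13 rad of play, so turn the key a little farther. Two sticky pins stand 3.5 mm into the slot's long sides, 3 mm below the plate's face; the bit passes with 10 to 20 N of straight push, less if wiggled 1 mm.
- compass: Brass-cased compass, 76 mm diameter, 25 mm tall, loose, origin at the centre of its underside. Bystander.
- tube1: Smoky glass octal vacuum tube standing on its black base, 39 mm diameter, 96 mm tall, loose, origin at the centre of its underside. Bystander.
- tube2: A second tube like the first. Bystander.
- insulator: Cream porcelain feedthrough insulator standing upright, 52 mm diameter, 70 mm tall, loose, origin at the centre of its underside. Bystander.
Mind the look-alikes: they are no part of the job. Leave any turquoise or white look-alike of the part that bears key_center alone.

How it is judged (in metres and radians):
On the way, in this order (a step that is already met when the one before it is completed fails the run):
1. the yellow-headed key is lifted clear out of the bin in the fingers (z of key_shoulder in the frame of bin above 0.07 m and contact force between the fingers and key above 1 N), for 0.1 s.
2. the key is fully home in the lock, not yet turned (z of key_shoulder in the frame of lock_mouth below 0.003 m and horizontal distance between key_shoulder and lock_mouth below 0.004 m and value of joint lock below 0.3 rad), for 0.1 s.
At the end, for the whole second after the job is handed in: The robot still grips the yellow-headed key, its shoulder disc within 3 mm of the lock plate and 4 mm of the keyway's centre, upright within 0.15 rad, and the lock cylinder is held still, turned beyond 1.3 rad against its spring (value of joint lock above 1.3 rad and velocity of joint lock between -0.1 and 0.1 rad/s and z of key_shoulder in the frame of lock_mouth below 0.003 m and horizontal distance between key_shoulder and lock_mouth below 0.004 m and angle between key_shoulder's own z axis and vertical below 0.15 rad and contact force between the fingers and key above 1 N); the arm keeps its last pose, push and grip.
It fails at once if the black-headed key is moved more than 15 mm (distance of other_key_center from where it was at the start of the episode above 0.015 m).
It fails at once if the compass, a tube or the insulator is moved more than 20 mm (distance of any of compass, tube1, tube2, insulator from where it was at the start of the episode above 0.02 m).
It also fails if it takes over 51 s, if anything falls off the work surface, if the arm or the gripper's body presses on something with over 40 N, if the wrist force passes 120 N, or if a joint passes its speed limit or range.

## Robot

A 7-joint arm with a two-finger parallel gripper is mounted at the origin on the work surface. World frame = base frame: x ahead of the robot, y to its left, z up, the work surface at z = 0. Lengths are in m, angles in degrees, forces in N, time in s.
With the tool pointing down it reaches from about 0.425 to 0.8 m from the base axis. Payload 8.3 kg.
Tool frame: the origin (TCP) lies on the centre line of the jaws, within the pads' length; the fingertips stand robot.tcp_to_tips ahead of it and the grasp point (between the pads) lies 2 mm behind it (robot.tcp_to_tips is the distance from the TCP to the fingertips, in m); z points along the fingers, y is the direction in which the jaws open and shut (so a half turn about z gives the same grasp; the last joint's range is limited). The gripper opens to 85 mm and grips with 20 to 120 N. Pads are 22 mm wide; open, the fingers measure 114 mm over their backs; the gripper's body (76 mm by 85 mm) begins 54 mm behind the grasp point. The pads swing forward as they close: fully open they stand 13 mm farther back than shut.
Start: joints at [-78.776, 21.967, 0.94, 78.501, -0.361, 79.538, -2.664], TCP at [0.16, 0.604, 0.248] pointing down, gripper open.
Joint ranges: [-169.22, 169.22], [-14.56, 117.87], [-87.37, 89.26], [10.42, 133.3], [-82.24, 262.24], [0.94, 117.77], [-172.7, 172.7]. Speed limits (degrees/s): [136.94, 136.94, 172.46, 172.46, 180, 180, 180].

## Interface

Orientations are given as a 3x3 rotation matrix whose columns are the frame's x, y, z axes.
In Python, from cell import robot gives the robot as it stands. Calls block until the motion is done:
- robot.reach(position, orientation): joint-space move of the TCP to a pose.
- robot.move_straight(position, ori=None, max_speed=0.15): straight line of the TCP; ori=None keeps the orientation; max_speed is the mean speed in m/s.
- robot.movej(angles): joint-space move.
- robot.grip(opening, force=None): opening from 0.0 (shut) to 1.0 (fully open); force is the grip in N (None keeps the last); returns when the fingers have stopped.
- robot.pause(seconds).
- robot.inverse_kinematics(position, orientation): joint angles nearest the present ones, or None.
- robot.capture(name): name is "scene" or "side" or "wrist"; returns a dict with "frame" (400x640x3 uint8, red, green, blue), "z_map" (400x640 float32, m along the optical axis (not along the pixel's ray), 0 where there is no reading), "fov_y" (degrees; the focal length in pixels is half the picture's height over the tangent of half this angle, whatever the lens; pixels are square), "cx", "cy" (the principal point, pixels), "eye" and "orientation" of the camera in the world; the wrist camera has in their place "T_tool_cam" (4x4, takes a point from camera to tool coordinates, whose origin is the TCP and whose axes are the flange's). Camera axes: x right, y up, looking along -z (the intrinsics and any distortion apply to the point x, -y, -z); pixel columns grow to the right and rows downward; lengths in m; the calibration is good to about 2 mm. A picture is of the moment at which its call begins: read the wrist's pose just before it.
A pose or a line that the arm cannot do raises robot.IKError and nothing moves.
- robot.close_job(): hands the job in, once; it reports no verdict.
Readings, each from a call of its own:
- robot.current_clock(): time.
- robot.current_joint_positions(): joint angles.
- robot.current_joint_velocities(): joint speeds.
- robot.current_tau(): joint torques, N m.
- robot.current_ee_pos(): TCP position.
- robot.current_ee_rot(): TCP orientation.
- robot.current_ft_force(): force on the tool from outside, world axes, zero at the start.
- robot.current_moment(): the same for the moment, N m.
- robot.current_width(): opening from 0.0 (shut) to 1.0 (fully open).
Only numpy, scipy, OpenCV 4.12 (cv2) and the standard library are available. Lean on these libraries where they do the work, as an engineer would, in place of code of your own. Each camera call takes 0.05 s, during which the arm holds its last target.

## Working session

There is one attempt and no reset: what is moved stays moved. The work goes in short steps, each a Python script; the robot and the scene stay as the last script left them, time stands still between calls to the robot, and variables do not carry over. Pictures are saved under pics/ and viewed, and the job is handed in when it is done.

```bash
mkdir -p pics; ls; python3 - <<'E'
from cell import robot
import cv2,numpy as np
print(robot.current_clock(),robot.tcp_to_tips,robot.current_ee_pos(),robot.current_ee_rot())
for n in ["scene","side","wrist"]:
    c=robot.capture(n)
    cv2.imwrite(f"pics/a_{n}.png",c["frame"][:,:,::-1]); np.savez(f"a_{n}.npz",**c)
    print(n,{k:v for k,v in c.items() if k not in("frame","z_map")})
E
```

```text
pics
0.0 0.017 [0.15980809 0.60373566 0.2472881 ] [[-9.66702789e-01  2.55901351e-01 -4.64089974e-04]
 [ 2.55901769e-01  9.66700924e-01 -1.89935106e-03]
 [-3.74102963e-05 -1.95486942e-03 -9.99998089e-01]]
scene {'fov_y': 50.39114860226647, 'cx': 323.92444889199476, 'cy': 198.01400339237637, 'eye': array([1.09304762, 0.42069079, 0.51971995]), 'orientation': array([[-0.68862284, -0.37847974,  0.61850761],
       [ 0.7249518 , -0.37770154,  0.57600906],
       [ 0.01560352,  0.8450412 ,  0.53447348]])}
side {'fov_y': 47.85945518234084, 'cx': 314.7772370365107, 'cy': 190.94462040184166, 'eye': array([ 0.56092278, -0.71603566,  0.50779918]), 'orientation': array([[ 0.99526303,  0.06918538, -0.06829999],
       [-0.09440573,  0.52000013, -0.84893311],
       [-0.02321776,  0.85135965,  0.5240684 ]])}
wrist {'fov_y': 61.414019786991425, 'cx': 319.45139111712643, 'cy': 196.1399963609396, 'T_tool_cam': array([[ 6.39196096e-04,  9.60511452e-01,  2.78239719e-01,
         7.06613278e-02],
       [ 9.99999075e-01, -9.48122441e-04,  9.75730420e-04,
        -4.89562900e-04],
       [ 1.20100556e-03,  2.78238838e-01, -9.60511169e-01,
        -1.27102442e-01],
       [ 0.00000000e+00,  0.00000000e+00,  0.00000000e+00,
         1.00000000e+00]])}
```

View pics/a_scene.png

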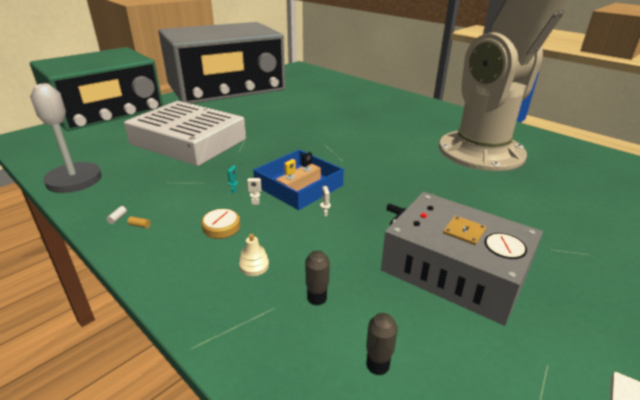

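View pics/a_side.png

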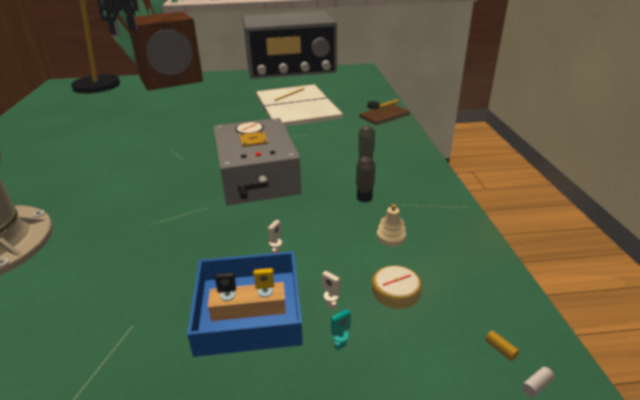

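View pics/a_wrist.png

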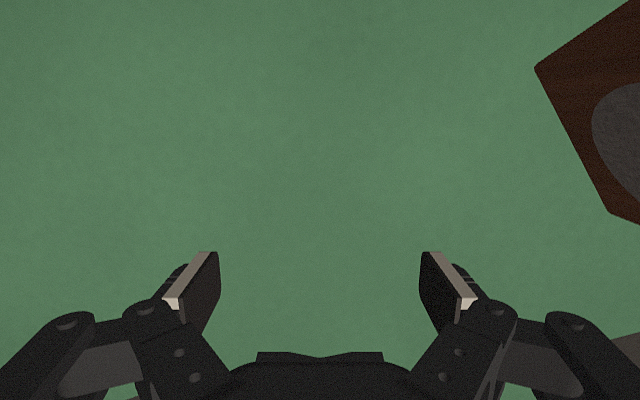

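Candidates: the yellow head in the bin's block (scene 290,167; side 263,279), the black head in the other slot (306,158; 226,284), a turquoise key (232,178; 341,323), and white keys (254,188 and 326,200; 331,287 and 275,233). I choose the yellow one. Next I measure it and make a close crop to check.

```bash
cat > h.py <<'E'
import numpy as np,cv2
def foc(c): return 200/np.tan(np.radians(float(c["fov_y"]))/2)
def ray(c,u,v,eye=None,R=None):
    f=foc(c); d=np.array([(u-c["cx"])/f,-(v-c["cy"])/f,-1.0])
    R=c["orientation"] if R is None else R; eye=c["eye"] if eye is None else eye
    return np.array(eye),np.array(R)@d
def plane(c,u,v,z,**k):
    o,d=ray(c,u,v,**k); return o+d*(z-o[2])/d[2]
def tri(r1,r2):
    A=np.zeros((3,3));b=np.zeros(3)
    for o,d in (r1,r2):
        d=d/np.linalg.norm(d);P=np.eye(3)-np.outer(d,d);A+=P;b+=P@o
    p=np.linalg.solve(A,b)
    return p,[np.linalg.norm((np.eye(3)-np.outer(d,d)/(d@d))@(p-o)) for o,d in (r1,r2)]
def cloud(c,eye=None,R=None):
    f=foc(c);z=c["z_map"];v,u=np.mgrid[0:400,0:640]
    P=np.stack([(u-c["cx"])/f*z,-(v-c["cy"])/f*z,-z],-1)
    R=c["orientation"] if R is None else R; eye=c["eye"] if eye is None else eye
    return P@np.array(R).T+eye
def wpose(c,p,Rt):
    T=np.array(c["T_tool_cam"]); return p+Rt@T[:3,3],Rt@T[:3,:3]
E
python3 - <<'E'
from h import *
L={}
for n,roi in (("scene",(150,210,245,350)),("side",(250,360,185,310))):
    c=np.load(f"a_{n}.npz");L[n]=c
    hsv=cv2.cvtColor(c["frame"],cv2.COLOR_RGB2HSV)
    P=cloud(c)
    def comps(m,name):
        m=m.astype(np.uint8);k,lab,st,ce=cv2.connectedComponentsWithStats(m)
        for i in range(1,k):
            if st[i,4]>25:
                q=P[lab==i];q=q[np.isfinite(q).all(1)]
                print(n,name,st[i],ce[i].round(1),np.median(q,0).round(4),q.min(0).round(3),q.max(0).round(3))
    y=(hsv[...,0]>18)&(hsv[...,0]<32)&(hsv[...,1]>150)&(hsv[...,2]>120)
    comps(y,"yellow")
    comps((hsv[...,0]>105)&(hsv[...,0]<125)&(hsv[...,1]>150)&(hsv[...,2]>40),"blue")
    r=roi;im=c["frame"][r[0]:r[1],r[2]:r[3],::-1]
    cv2.imwrite(f"pics/crop_{n}.png",cv2.resize(im,None,fx=5,fy=5,interpolation=cv2.INTER_CUBIC))
s,d=L["scene"],L["side"]
print(tri(ray(s,290,167),ray(d,263.5,279)))
E
```

```text
scene yellow [285 160  10  15 113] [289.7 167.1] [ 0.5269 -0.2157  0.0646] [ 0.51  -0.222  0.047] [1.093 0.421 0.52 ]
scene yellow [128 217  22  10 146] [138.5 221.5] [ 0.8381 -0.3261  0.0155] [ 0.821 -0.349  0.005] [1.093 0.421 0.52 ]
scene yellow [202 216  37  22 288] [223. 230.] [ 0.7394 -0.1771  0.0178] [ 0.674 -0.222  0.001] [ 0.761 -0.168  0.027]
scene yellow [445 218  40  25 550] [464.9 229.4] [0.5035 0.1994 0.0939] [0.472 0.169 0.083] [1.093 0.421 0.52 ]
scene blue [518  90  15  31 161] [524.4 107.3] [-0.8348 -0.1724 -0.1341] [-0.884 -0.177 -0.194] [-0.788 -0.168 -0.064]
scene blue [ 254  151   89   58 2020] [298.2 180.5] [ 0.5191 -0.1909  0.0302] [ 0.421 -0.295  0.002] [1.093 0.421 0.52 ]
side yellow [380 100  18   6  38] [388.6 102.6] [0.8796 0.5026 0.0382] [0.851 0.485 0.034] [0.908 0.518 0.04 ]
side yellow [240 132  26  13 226] [252.7 138.2] [0.5016 0.1903 0.0941] [0.473 0.164 0.09 ] [0.528 0.221 0.097]
side yellow [254 268  19   7 104] [263. 271.] [ 0.5234 -0.2232  0.0756] [ 0.511 -0.227  0.018] [ 0.536 -0.151  0.078]
side yellow [373 273  48  25 123] [390.3 289. ] [ 0.6991 -0.2296  0.0233] [ 0.687 -0.247  0.02 ] [ 0.759 -0.191  0.026]
side yellow [488 331  30  24 257] [502.  342.5] [ 0.8352 -0.3362  0.0174] [ 0.822 -0.355  0.013] [ 0.85  -0.317  0.02 ]
side blue [ 188  253  113  102 4882] [240.  306.9] [ 0.4821 -0.2498  0.0242] [ 0.421 -0.716  0.001] [ 0.57  -0.147  0.508]
(array([ 0.521534  , -0.22070312,  0.05967573]), [np.float64(0.001555969348061362), np.float64(0.001555969348061322)])
```

```bash
python3 - <<'E'
import cv2
a=cv2.imread("pics/a_scene.png")[190:320,370:550];b=cv2.imread("pics/a_side.png")[110:210,205:310]
cv2.imwrite("pics/box_scene.png",cv2.resize(a,None,fx=4,fy=4,interpolation=2))
cv2.imwrite("pics/box_side.png",cv2.resize(b,None,fx=5,fy=5,interpolation=2))
E
```

```text
(no output)
```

View pics/crop_side.png

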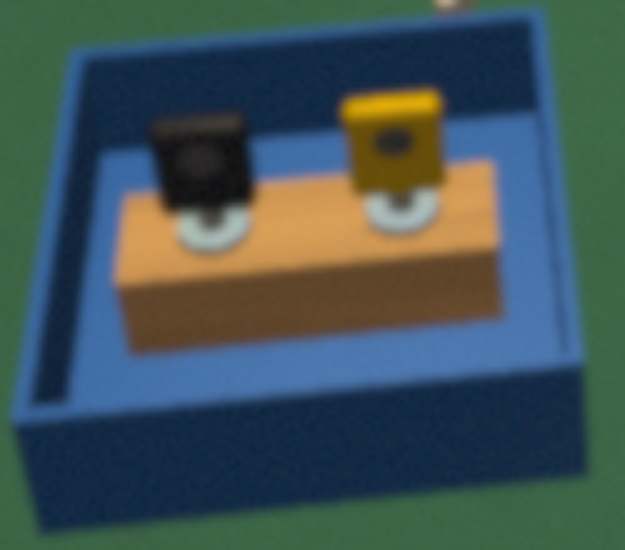

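View pics/crop_scene.png

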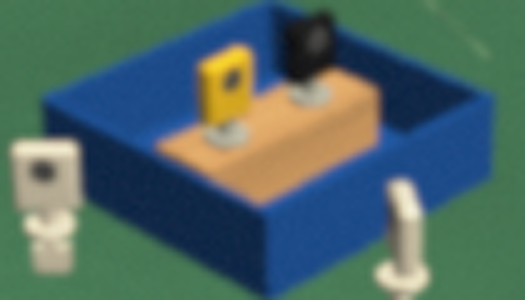

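View pics/box_scene.png

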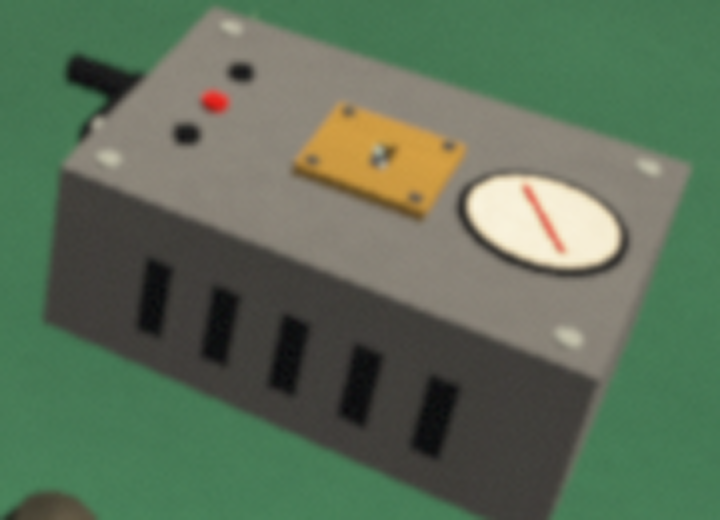

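View pics/box_side.png

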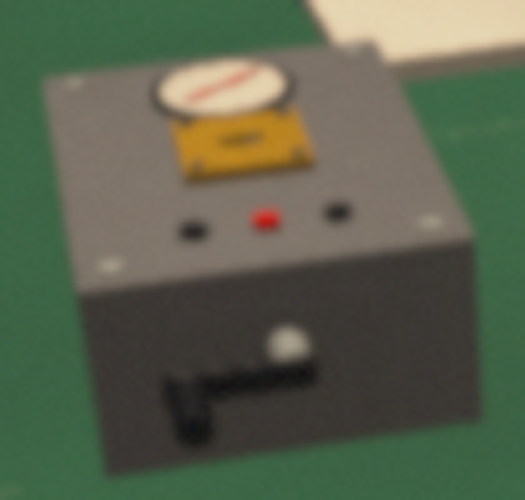

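Crops confirm it: a yellow head with a hole, in the bin's +x slot, with the black one in the other slot. Next come yaw estimates and IK checks.

```bash
cat >> h.py <<'E'
def Rdown(yaw): # tool x at world yaw, z down
    c,s=np.cos(yaw),np.sin(yaw); return np.array([[c,s,0],[s,-c,0],[0,0,-1.]])
E
python3 - <<'E'
from h import *
from cell import robot
d=np.load("a_side.npz");s=np.load("a_scene.npz")
cs=[plane(d,185+u/5,250+v/5,.045) for u,v in((75,50),(545,12),(582,365),(15,418))]
print(np.round(cs,4),"cen",np.mean(cs,0))
e=cs[1]-cs[0];e2=cs[2]-cs[3];print("yaws",np.degrees(np.arctan2(e[1],e[0])),np.degrees(np.arctan2(e2[1],e2[0])))
cs=[plane(s,370+u/4,190+v/4,.088) for u,v in((215,8),(690,165),(600,378),(65,168))]
print(np.round(cs,4),"boxcen",np.mean(cs,0))
e=cs[1]-cs[0];e2=cs[2]-cs[3];print("y-dir",[np.degrees(np.arctan2(x[1],x[0]))-90 for x in(e,e2)])
cs=[plane(d,205+u/5,110+v/5,.088) for u,v in((45,78),(372,40),(470,240),(80,292))]
print(np.round(cs,4),"boxcen",np.mean(cs,0));e2=cs[2]-cs[3];print(np.degrees(np.arctan2(e2[1],e2[0])))
for nm,(u,v) in dict(t1=(317,300),t2=(379,368),ins=(254,270)).items(): print(nm,plane(s,u,v,0))
for y in range(-180,180,30):
    a=robot.inverse_kinematics([.522,-.221,.18],Rdown(np.radians(y)));b=robot.inverse_kinematics([.502,.192,.2],Rdown(np.radians(y)))
    print(y,a is not None and np.round(a,0),b is not None and np.round(b,0))
E
```

```text
[[ 0.4212 -0.15    0.045 ]
 [ 0.5703 -0.1495  0.045 ]
 [ 0.572  -0.2972  0.045 ]
 [ 0.4236 -0.298   0.045 ]] cen [ 0.49678451 -0.22367022  0.045     ]
yaws 0.1990378751674118 0.2973781119896641
[[0.4394 0.0786 0.088 ]
 [0.406  0.2941 0.088 ]
 [0.5626 0.3189 0.088 ]
 [0.5969 0.1043 0.088 ]] boxcen [0.50122072 0.19899074 0.088     ]
y-dir [np.float64(8.819216994223751), np.float64(9.092075838557193)]
[[0.4078 0.2876 0.088 ]
 [0.5624 0.3109 0.088 ]
 [0.596  0.0946 0.088 ]
 [0.4417 0.0719 0.088 ]] boxcen [0.5019953  0.19125821 0.088     ]
8.391660045929008
t1 [0.72905345 0.07028869 0.        ]
t2 [0.76081228 0.22300542 0.        ]
ins [ 0.75594837 -0.061708    0.        ]
-180 [-30.  31.  68.  96. -30.  74. 135.] [-43.  13.  22.  97.  -5.  70.  70.]
-150 [-26.  27.  61.  96. -25.  72. 160.] [-40.  13.  19.  97.  -4.  70.  99.]
-120 [ 71.  37. -73.  91.  36.  79. 143.] [-38.  13.  16.  97.  -4.  70. 129.]
-90 [ -33.   38.   78.   96.  -38.   78. -129.] [-35.  13.  12.  97.  -3.  70. 158.]
-60 [-33.  38.  78.  96. -38.  78. -99.] [ -81.   31.   78.   99.  -31.   77. -147.]
-30 [-28.  29.  65.  96. -27.  73. -77.] [ -81.   31.   78.   99.  -31.   77. -117.]
0 [-31.  32.  71.  96. -32.  75. -44.] [ -55.   14.   37.   98.   -9.   71. -106.]
30 [-31.  33.  71.  96. -32.  75. -14.] [-53.  14.  34.  98.  -8.  71. -77.]
60 [-31.  33.  71.  96. -32.  75.  17.] [-52.  14.  33.  98.  -8.  71. -47.]
90 [-31.  33.  72.  96. -33.  75.  47.] [-50.  14.  30.  98.  -7.  71. -18.]
120 [-31.  34.  72.  96. -33.  75.  77.] [-48.  14.  28.  98.  -7.  71.  11.]
150 [-16.  21.  45.  95. -16.  70.  93.] [-45.  13.  25.  98.  -6.  70.  41.]
```

```bash
python3 - <<'E'
from h import *
from cell import robot
def snap(tag):
    p=np.array(robot.current_ee_pos());R=np.array(robot.current_ee_rot());c=robot.capture("wrist")
    e,o=wpose(c,p,R);np.savez(f"{tag}.npz",eye=e,orientation=o,**{k:v for k,v in c.items()})
    cv2.imwrite(f"pics/{tag}.png",c["frame"][:,:,::-1]);print(tag,robot.current_clock(),p.round(4),robot.current_joint_positions())
robot.reach([.5,.195,.215],Rdown(np.radians(188.7)));robot.pause(.3);snap("w_box")
robot.reach([.5225,-.222,.23],Rdown(np.radians(180.25)))
robot.grip(0.6)
robot.move_straight([.5225,-.222,.18]);robot.pause(.3);snap("w_bin")
print(robot.current_ft_force(),robot.current_width())
E
```

```text
w_box 2.425 [0.4999 0.1954 0.215 ] [-42.86124514  12.35076639  21.22218565  96.26461779  -4.66200365
  72.25765527  78.06622636]
w_bin 5.2333 [ 0.5229 -0.2222  0.1808] [-14.22974652  21.02374155  43.38280877  95.01172101 -15.2268438
  69.98648147 122.74656698]
[-0.22493576  0.40851567  0.32540473] 0.597532723733794
```

View pics/w_box.png

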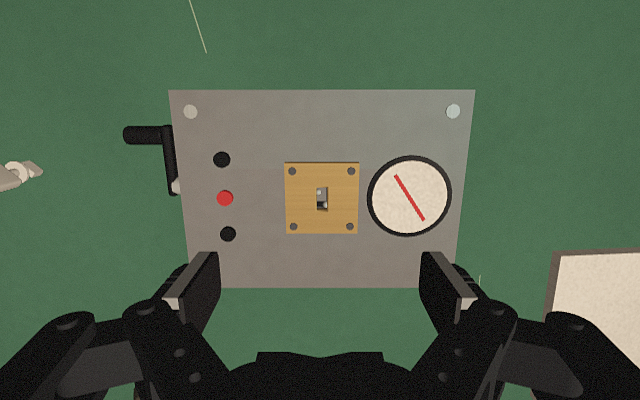

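View pics/w_bin.png

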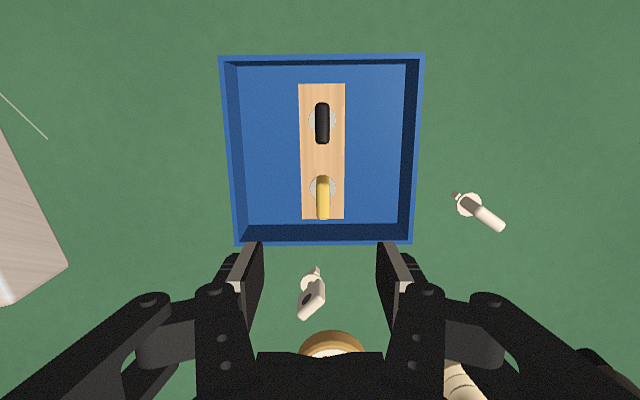

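The wrist views show the slot centred near (322,199) in the brass plate, and the yellow head's top edge around (322,198) in the bin with the black key at (322,124).

```bash
python3 - <<'E'
from h import *
c=np.load("w_bin.npz");hsv=cv2.cvtColor(c["frame"],cv2.COLOR_RGB2HSV)
y=((hsv[...,0]>18)&(hsv[...,0]<34)&(hsv[...,1]>120)&(hsv[...,2]>110)).astype(np.uint8);y[:160]=0;y[240:]=0;y[:,:305]=0;y[:,340:]=0
print("n",y.sum());P=cloud(c,c["eye"],c["orientation"])
q=P[y>0];print("z pct",np.percentile(q[:,2],[5,25,50,75,95]).round(4))
t=q[q[:,2]>.0715];print("top",t.mean(0),np.percentile(t,1,0),np.percentile(t,99,0))
cn=max(cv2.findContours(y,0,2)[0],key=cv2.contourArea);r=cv2.minAreaRect(cn);print(r,plane(c,*r[0],.076,eye=c["eye"],R=c["orientation"]))
bx=cv2.boxPoints(r);print(np.round([plane(c,*b,.076,eye=c["eye"],R=c["orientation"]) for b in bx],4))
im=c["frame"][160:235,290:355,::-1]; cv2.imwrite("pics/key_c.png",cv2.resize(im,None,fx=8,fy=8,interpolation=2))
b=((hsv[...,0]>105)&(hsv[...,0]<125)&(hsv[...,1]>120)).astype(np.uint8)
cn=max(cv2.findContours(b,0,2)[0],key=cv2.contourArea);ap=cv2.approxPolyDP(cn,6,True)[:,0];C=np.array([plane(c,*a,.045) for a in ap]);print(ap.tolist(),C.round(4),C.mean(0),np.degrees(cv2.minAreaRect((C[:,:2]*1e3).astype(np.float32))[2]*np.pi/180))
c=np.load("w_box.npz");hsv=cv2.cvtColor(c["frame"],cv2.COLOR_RGB2HSV)
m=((hsv[...,0]>12)&(hsv[...,0]<26)&(hsv[...,1]>90)&(hsv[...,2]>90)).astype(np.uint8);m[:150]=0;m[250:]=0;m[:,:270]=0;m[:,370:]=0
cn=max(cv2.findContours(m,0,2)[0],key=cv2.contourArea);W=np.array([plane(c,*p[0],.094)[:2] for p in cn],np.float32)*1e3
print("plate",cv2.minAreaRect(W))
inner=np.zeros_like(m);inner[182:216,308:336]=1
s=(inner>0)&(m==0);k,lab,st,ce=cv2.connectedComponentsWithStats(s.astype(np.uint8));i=1+st[1:,4].argmax();print(st[i],ce[i])
cn=max(cv2.findContours((lab==i).astype(np.uint8),0,2)[0],key=cv2.contourArea);W=np.array([plane(c,*p[0],.094)[:2] for p in cn],np.float32)*1e3;print("slot",cv2.minAreaRect(W))
P=cloud(c,c["eye"],c["orientation"]);print("plate z",np.median(P[(m>0)][:,2]), "boxtop z",np.median(P[250:270,280:380,2]))
im=c["frame"][155:240,275:370,::-1]; cv2.imwrite("pics/slot_c.png",cv2.resize(im,None,fx=7,fy=7,interpolation=2))
g=(hsv[...,1]<50)&(hsv[...,2]>60)
E
```

```text
n 554
z pct [0.058  0.0758 0.077  0.0776 0.0784]
top [ 0.52198163 -0.22046548  0.0769433 ] [ 0.50976593 -0.22492751  0.07255283] [ 0.53556871 -0.21593441  0.07881373]
((322.5, 196.5), (43.0, 13.0), 90.0) [ 0.51962    -0.22074955  0.076     ]
[[ 0.5039 -0.2254  0.076 ]
 [ 0.5038 -0.2163  0.076 ]
 [ 0.536  -0.2159  0.076 ]
 [ 0.536  -0.2254  0.076 ]]
[[424, 53], [218, 56], [235, 245], [411, 243]] [[ 0.4202 -0.1479  0.045 ]
 [ 0.4229 -0.2971  0.045 ]
 [ 0.572  -0.2944  0.045 ]
 [ 0.5693 -0.1452  0.045 ]] [ 0.49608298 -0.22114827  0.045     ] 1.0343618392944334
plate ((502.5485534667969, 196.5818634033203), (56.86582565307617, 56.50946044921875), 8.80739688873291)
[316 188  11  22 215] [321.46046512 198.09302326]
slot ((502.5962219238281, 196.3756103515625), (16.865924835205078, 7.640792369842529), 9.0841646194458)
plate z 0.09556399499596695 boxtop z 0.08957696502774834
```

View pics/key_c.png

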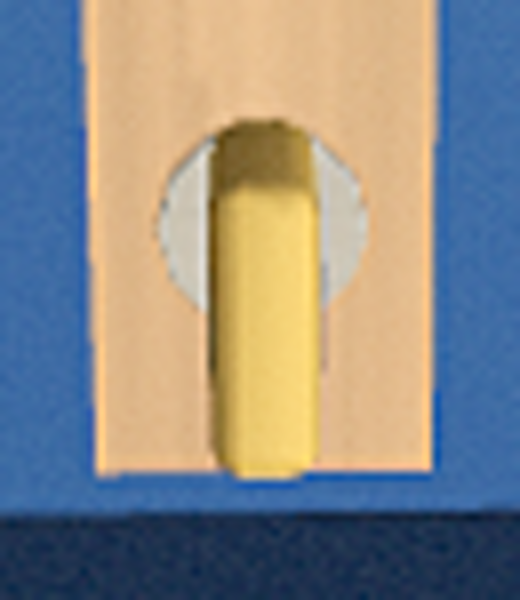

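View pics/slot_c.png

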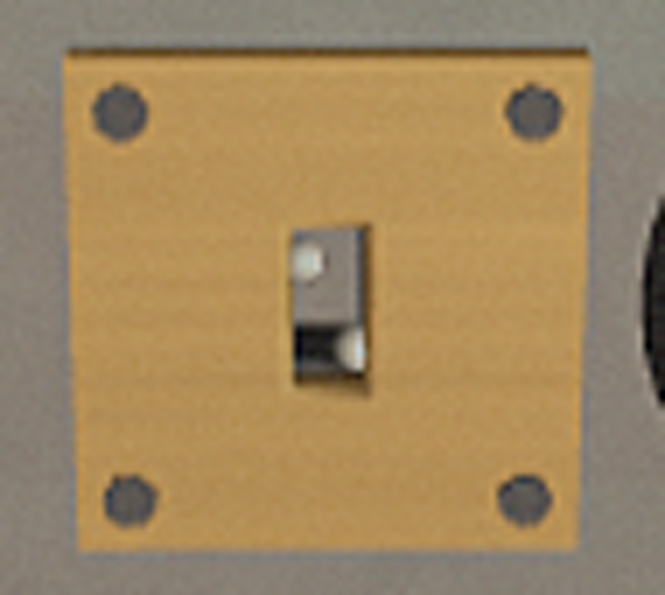

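```bash
cat >> h.py <<'E'
def snap(robot,tag):
    p=np.array(robot.current_ee_pos());R=np.array(robot.current_ee_rot());c=robot.capture("wrist")
    e,o=wpose(c,p,R);np.savez(f"{tag}.npz",eye=e,orientation=o,p=p,R=R,**c)
    cv2.imwrite(f"pics/{tag}.png",c["frame"][:,:,::-1]);print(tag,robot.current_clock(),p.round(4))
E
python3 - <<'E'
from h import *
from cell import robot
R=Rdown(np.radians(181.0))
robot.move_straight([.5225,-.2206,.10],R)
robot.move_straight([.5225,-.2206,.0615],max_speed=.08)
print(robot.current_ft_force())
robot.grip(0,force=80);print(robot.current_width(),robot.current_ee_pos(),robot.current_ft_force())
robot.move_straight([.5225,-.2206,.16],max_speed=.12)
robot.pause(.15);snap(robot,"lift");print(robot.current_width(),robot.current_ee_pos(),robot.current_ft_force())
E
```

```text
[-0.17933956 -0.66835234 -0.84096699]
0.10273452698036831 [ 0.52289301 -0.22076086  0.06202959] [-0.88314336  0.81488126  4.38830447]
lift 8.175 [ 0.522  -0.2204  0.1591]
0.1030230248506951 [ 0.5220981  -0.22046127  0.15922605] [ 0.40253471 -1.00126164 -0.90435914]
```

View pics/lift.png

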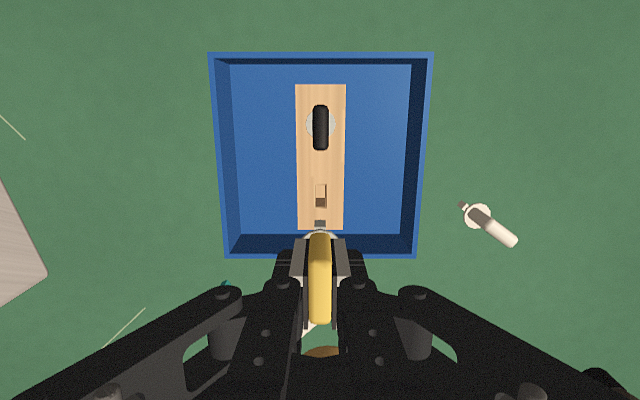

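```bash
python3 - <<'E'
from h import *
c=np.load("lift.npz");T=c["T_tool_cam"]
im=c["frame"][220:335,285:355,::-1]; cv2.imwrite("pics/lift_c.png",cv2.resize(im,None,fx=5,fy=5,interpolation=2))
hsv=cv2.cvtColor(c["frame"],cv2.COLOR_RGB2HSV)
y=(hsv[...,0]>15)&(hsv[...,0]<34)&(hsv[...,1]>110)&(hsv[...,2]>60)
y[:228]=0;y[335:]=0;y[:,:300]=0;y[:,345:]=0
P=cloud(c,T[:3,3],T[:3,:3])
q=P[y];print(np.percentile(q,[2,25,50,75,98],axis=0).round(4))
t=q[q[:,2]<-.010];print("top",len(t),t.mean(0),np.percentile(t,1,0),np.percentile(t,99,0))
vs=np.where(y.any(1))[0];print(vs.min(),vs.max())
for v in range(232,326,8):
    u=np.where(y[v])[0];print(v,u.min(),u.max(),c["z_map"][v,320], P[v,320].round(4), int(hsv[v,320,2]))
for nm,v in(("hi",237),("lo",323)): print(nm,plane(c,320,v,-.014,eye=T[:3,3],R=T[:3,:3]))
E
```

```text
[[-0.0123 -0.0049 -0.0165]
 [-0.0031 -0.0026 -0.0154]
 [ 0.0066 -0.0003 -0.0147]
 [ 0.0125  0.0016 -0.0103]
 [ 0.0136  0.0039  0.011 ]]
top 1590 [ 0.00214411 -0.00048072 -0.01590691] [-0.01303292 -0.00490436 -0.01711545] [ 0.01380924  0.0039017  -0.01064743]
228 324Traceback (most recent call last):
  File "<stdin>", line 12, in <module>
    return umr_minimum(a, axis, None, out, keepdims, initial, where)
ValueError: zero-size array to reduction operation minimum which has no identity
```

View pics/lift_c.png

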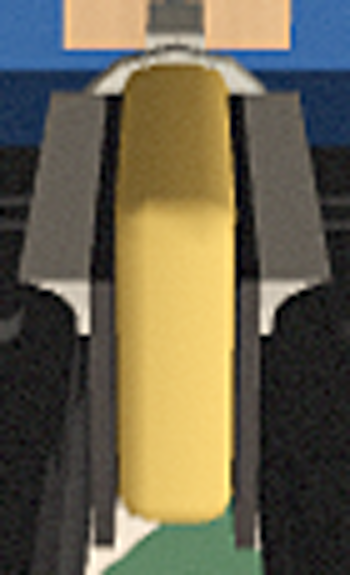

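```bash
python3 - <<'E'
from h import *
from cell import robot
R=Rdown(np.radians(188.9)); tgt=np.array([.5027,.1969])
robot.reach([*tgt,.19],R)
robot.move_straight([*tgt,.153],max_speed=.1)
robot.pause(.2)
p=np.array(robot.current_ee_pos());print(p,robot.current_clock(),robot.current_ft_force(),robot.current_joint_positions())
Rm=np.array(robot.current_ee_rot());print("yaw",np.degrees(np.arctan2(Rm[1,0],Rm[0,0])),Rm[:,2])
snap(robot,"pre")
for n in("scene","side"):
    c=robot.capture(n);np.savez(f"pre_{n}.npz",**c)
    f=c["frame"][:,:,::-1]
    f=f[170:270,400:520] if n=="scene" else f[90:170,210:300]
    cv2.imwrite(f"pics/pre_{n}.png",cv2.resize(f,None,fx=6,fy=6,interpolation=2))
E
```

```text
[0.50316113 0.19699437 0.15370083] 10.4417 [-0.07342167  1.47151083 -0.42307758] [-60.33620981  18.7861061   43.49207475 101.13628943 -14.10309218
  65.59788956  86.39867489]
yaw -171.1044652955282 [ 1.04776841e-03  6.27115358e-04 -9.99999254e-01]
pre 10.4917 [0.5032 0.197  0.1537]
```

View pics/pre.png

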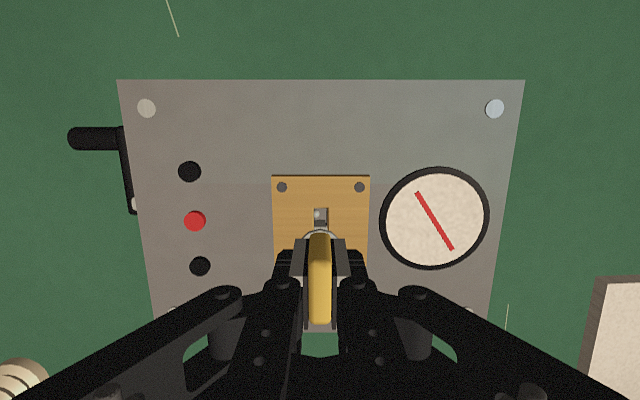

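View pics/pre_scene.png

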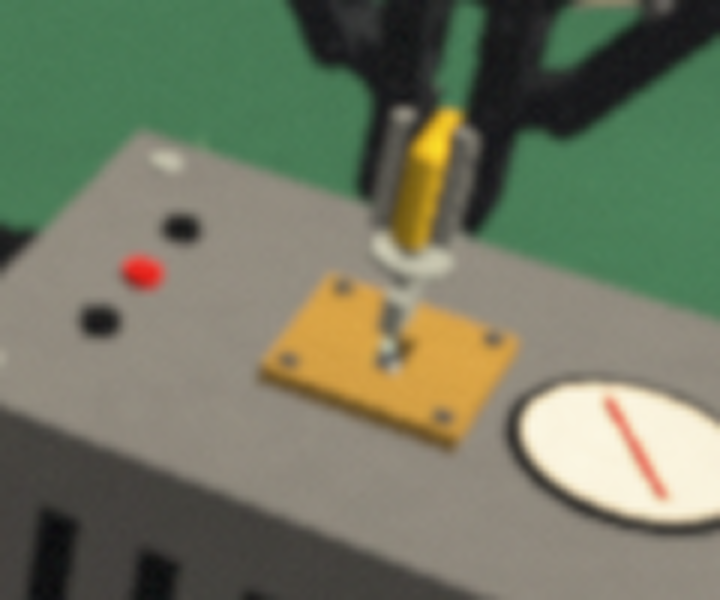

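View pics/pre_side.png

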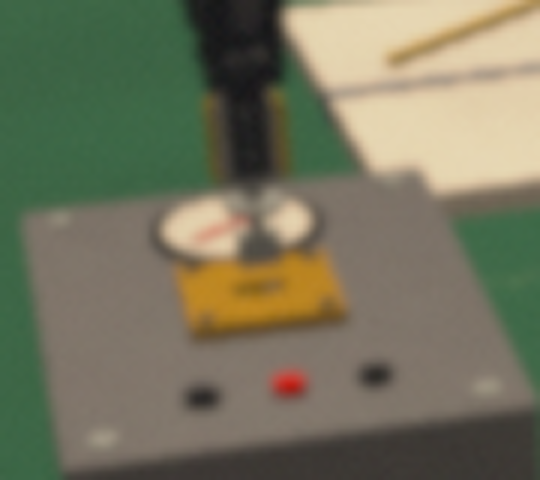

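```bash
python3 - <<'E'
from h import *
from cell import robot
R=Rdown(np.radians(188.9)); tgt=np.array([.5027,.1969])
cmd=tgt-(np.array(robot.current_ee_pos())[:2]-tgt)
f0=np.array(robot.current_ft_force())
z=.150
while z>.128:
    robot.move_straight([*cmd,z],R,max_speed=.05)
    p=np.array(robot.current_ee_pos());f=np.array(robot.current_ft_force())-f0
    print(round(robot.current_clock(),2),round(z,4),p.round(4),f.round(1))
    if f[2]>14 or np.hypot(f[0],f[1])>10: break
    z-=.0015
E
```

```text
10.84 0.15 [0.5023 0.1968 0.1498] [-0.4 -0.4  0.3]
11.09 0.1485 [0.5024 0.1968 0.1484] [-1.4  0.2 -0.1]
11.34 0.147 [0.5024 0.1968 0.1469] [-0.1  0.7 -0.5]
11.59 0.1455 [0.5024 0.1967 0.1454] [-0.3 -0.3 -0.8]
11.84 0.144 [0.5025 0.1968 0.1439] [-1.4  0.4  0. ]
12.09 0.1425 [0.5028 0.197  0.1428] [-0.7  0.7  3.3]
12.34 0.141 [0.5033 0.197  0.1419] [-1.  -0.8  8. ]
12.59 0.1395 [0.5032 0.1971 0.1409] [-3.1  0.7 11.3]
12.84 0.138 [0.5025 0.1969 0.138 ] [-0.4  0.7  0.3]
13.09 0.1365 [0.5024 0.1968 0.136 ] [ 1.   2.2 -2.1]
13.34 0.135 [0.5023 0.1968 0.1346] [ 0.7  2.4 -3.1]
13.59 0.1335 [0.5023 0.1968 0.1333] [-0.1  1.9 -1.5]
13.84 0.132 [0.5025 0.1968 0.1318] [-0.1  1.8 -3.1]
14.09 0.1305 [0.5025 0.1968 0.1303] [ 1.   2.5 -4.1]
14.34 0.129 [0.5022 0.1967 0.1287] [ 0.1  2.  -1.5]
```

```bash
python3 - <<'E'
from h import *
from cell import robot
R=Rdown(np.radians(188.9)); tgt=np.array([.5027,.1969]);cmd=np.array([.5024,.1968])
z=.1275
while z>.112:
    robot.move_straight([*cmd,z],R,max_speed=.05)
    p=np.array(robot.current_ee_pos());f=np.array(robot.current_ft_force())
    print(round(robot.current_clock(),2),round(z,4),p.round(4),f.round(1))
    if f[2]>13 or np.hypot(f[0],f[1])>14: break
    z-=.0012
robot.pause(.2);print(robot.current_moment())
for n in("scene","side"):
    c=robot.capture(n)
    f=c["frame"][:,:,::-1]
    f=f[170:270,400:520] if n=="scene" else f[90:170,210:300]
    cv2.imwrite(f"pics/home_{n}.png",cv2.resize(f,None,fx=6,fy=6,interpolation=2))
snap(robot,"home")
E
```

```text
14.59 0.1275 [0.5021 0.1965 0.1273] [ 0.3  1.6 -1.6]
14.84 0.1263 [0.5025 0.1965 0.1263] [-0.2 -0.5 -0. ]
15.09 0.1251 [0.5024 0.1968 0.1251] [-0.3  0.1 -0.4]
15.34 0.1239 [0.5023 0.1968 0.1238] [-0.4  0.3  0.6]
15.59 0.1227 [0.5023 0.1968 0.1226] [-0.8  0.1 -0.4]
15.84 0.1215 [0.5026 0.1968 0.122 ] [-2.3 -1.2  5.4]
16.09 0.1203 [0.5027 0.1969 0.122 ] [-7.3 -1.4 17.6]
[-0.55925342  1.61257776  0.03982056]
home 16.4417 [0.5027 0.1969 0.122 ]
```

View pics/home_scene.png

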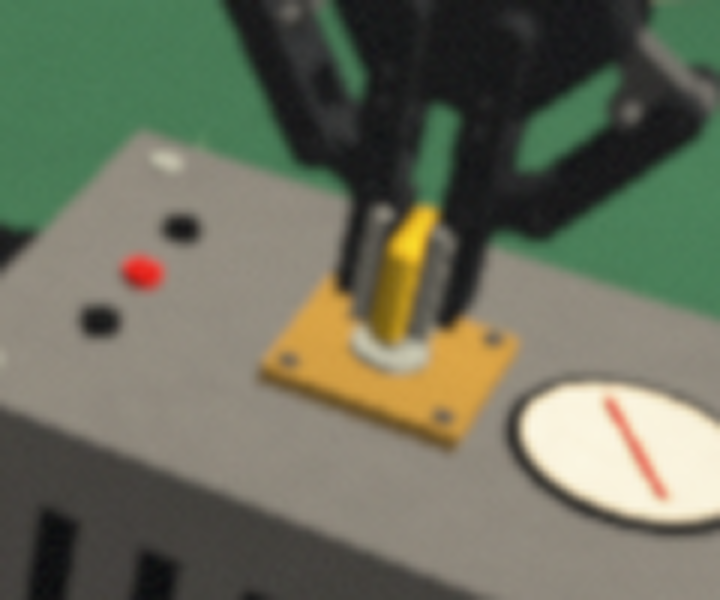

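View pics/home.png

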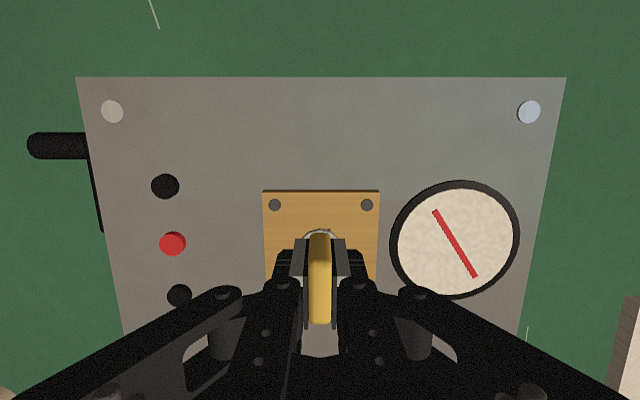

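Shoulder is home (TCP stopped at 0.122, as predicted, and the disc sits flat on the plate). Now turning.

```bash
python3 - <<'E'
from h import *
from cell import robot
cmd=np.array([.5026,.1969])
for a in (8,18,28,38,48,58,68,76,84,90,94):
    robot.move_straight([*cmd,.1210],Rdown(np.radians(188.9-a)),max_speed=.05)
    p=np.array(robot.current_ee_pos());f=np.array(robot.current_ft_force());Rm=np.array(robot.current_ee_rot())
    act=(188.9-np.degrees(np.arctan2(Rm[1,0],Rm[0,0])))%360
    print(round(robot.current_clock(),2),a,round(act,2),p.round(4),f.round(1),np.round(robot.current_moment(),3))
    cmd=np.array([.5026,.1969])+.5*(cmd-np.array([.5026,.1969]))  # stay on axis
    if np.hypot(f[0],f[1])>15 or abs(f[2])>40: break
E
```

```text
16.73 8 8.02 [0.5027 0.1974 0.122 ] [-3.2 -0.2 10.7] [-0.006  1.071 -0.002]
17.06 18 18.01 [0.5027 0.1974 0.122 ] [-5.4  0.4 10.4] [-0.072  1.053  0.021]
17.38 28 28.01 [0.5027 0.1975 0.122 ] [-4.5 -0.4 10.4] [-0.059  1.068 -0.012]
17.71 38 38.01 [0.5028 0.1975 0.122 ] [-4.  -0.2 10.5] [-0.026  0.987 -0.024]
18.03 48 48.01 [0.5028 0.1975 0.122 ] [-4.6  0.8 10.8] [0.012 1.047 0.039]
18.36 58 58.0 [0.5028 0.1975 0.122 ] [-3.5 -0.8 12.3] [-0.038  1.002 -0.017]
18.68 68 68.0 [0.5029 0.1975 0.122 ] [-3.8 -0.4 10.2] [0.02  1.028 0.011]
18.98 76 76.0 [0.5029 0.1975 0.122 ] [-4.2  1.1 10.9] [0.023 0.93  0.04 ]
19.27 84 84.0 [0.5029 0.1975 0.122 ] [-4.4 -0.1 11.2] [0.083 1.016 0.072]
19.52 90 90.0 [0.5029 0.1975 0.122 ] [-4.1  0.3 10.4] [0.054 1.012 0.049]
19.77 94 93.99 [0.5029 0.1975 0.122 ] [-4.1  0.2 10.6] [0.084 0.996 0.034]
```

```bash
python3 - <<'E'
from h import *
from cell import robot
cmd=np.array([.5026,.1967])
for a in (96,98,99):
    robot.move_straight([*cmd,.1210],Rdown(np.radians(188.9-a)),max_speed=.05)
    robot.pause(.1);m=np.mean([robot.current_moment() for _ in range(5)],0)
    p=np.array(robot.current_ee_pos());f=np.array(robot.current_ft_force());Rm=np.array(robot.current_ee_rot())
    act=(188.9-np.degrees(np.arctan2(Rm[1,0],Rm[0,0])))%360
    print(round(robot.current_clock(),2),a,round(act,2),p.round(4),f.round(1),m.round(3))
    if abs(m[2])>.5: break
snap(robot,"turn");print(robot.current_width(),robot.current_joint_velocities())
c=robot.capture("scene");f=c["frame"][170:270,400:520,::-1];cv2.imwrite("pics/turn_scene.png",cv2.resize(f,None,fx=6,fy=6,interpolation=2))
cv2.imwrite("pics/turn_full.png",c["frame"][:,:,::-1])
E
```

```text
20.12 96 95.95 [0.5029 0.1974 0.122 ] [-3.3  0.5 10.3] [0.178 0.911 0.097]
20.48 98 97.95 [0.5029 0.1975 0.122 ] [-3.7  1.3 10.2] [0.16  0.916 0.02 ]
20.82 99 98.95 [0.5029 0.1974 0.122 ] [-4.6  1.1 10.6] [0.127 0.876 0.083]
turn 20.875 [0.5029 0.1974 0.122 ]
0.10451752399537609 [ 0.042243   -0.05904518 -0.02300006  0.04763055 -0.05012004 -0.01940898
  0.0174234 ]
```

View pics/turn.png

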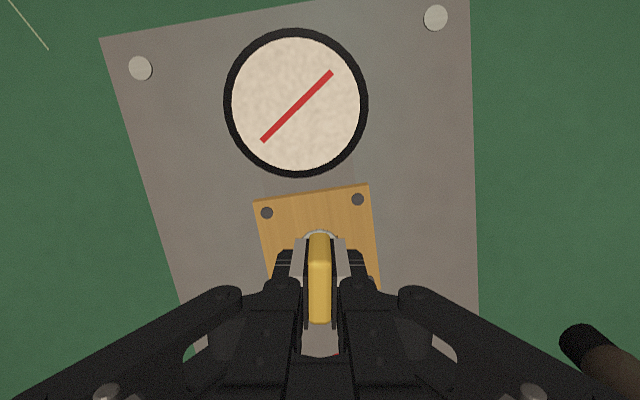

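View pics/turn_scene.png

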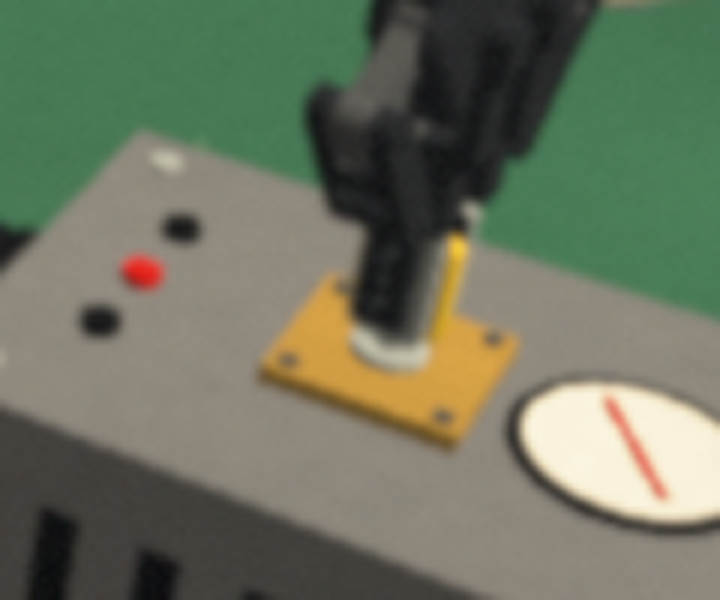

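View pics/turn_full.png

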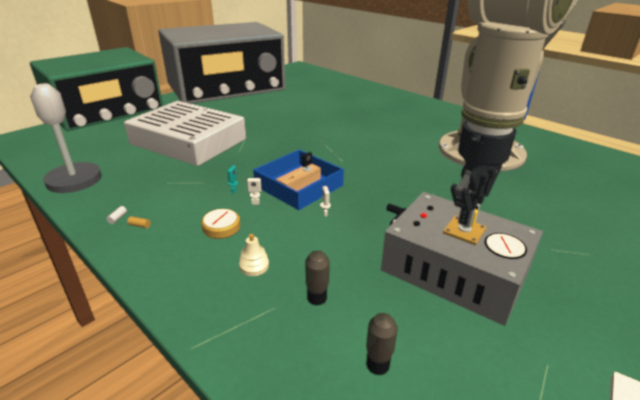

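```bash
python3 - <<'E'
from h import *
from cell import robot
M=[]
for _ in range(20): robot.pause(.04);M.append(robot.current_moment())
print("mz",np.mean(M,0).round(3),np.std(M,0).round(3),robot.current_width(),robot.current_ee_pos(),robot.current_ft_force())
def ends(t):
    c=np.load(t+".npz");hsv=cv2.cvtColor(c["frame"],cv2.COLOR_RGB2HSV)
    y=(hsv[...,0]>15)&(hsv[...,0]<34)&(hsv[...,1]>110)&(hsv[...,2]>60)
    r=[]
    for v in range(270,318,4):
        u=np.where(y[v,300:345])[0]+300
        if len(u): r.append((v,u.mean()))
    r=np.array(r);k=np.polyfit(r[:,0],r[:,1],1);print(t,"slope",k[0],"u@295",np.polyval(k,295))
for t in("lift","home","turn"): ends(t)
E
```

```text
mz [0.159 0.878 0.112] [0.031 0.031 0.036] 0.1026548709170241 [0.50292203 0.19744406 0.12200639] [-3.00246819  0.36545598 10.13166173]
lift slope 1.3643620241459115e-15 u@295 319.49999999999983
home slope 1.3643620241459115e-15 u@295 319.49999999999983
turn slope -0.003933566433566483 u@295 319.4465326340325
```

```bash
python3 - <<'E'
from cell import robot
print(robot.current_clock());print(robot.close_job())
E
```

```text
21.7583
the job is handed in; nothing more can be done
None
```

I lifted the yellow-headed key out of the bin's +x slot and pushed it into the keyway past both pins. I then turned it clockwise and handed the job in at 21.8 s, still gripping it.

- **Insertion:** the pins gave way at about 11 N of straight push, so I did not need to wiggle the key. The TCP stopped firmly at 0.122 m, where I expected the shoulder disc to be home, and the picture shows the disc flat on the plate.
- **Turn:** the gripper is at 99°, past the 96° needed to reach the stop with the play. The key has not slipped in the jaws (under 0.3° between pictures).
- **Hold:** the averaged moment about vertical was 0.11 N m, which matches the spring at the stop. About 10 N of downward push and the 80 N grip setting remain. The TCP is within 1 mm of the measured keyway centre.
- **Bystanders:** in the last scene picture the black-headed key, compass, tubes and insulator look unmoved. I did not measure them again.

No check failed. Two limits: single moment readings were noisy (±0.04 N m), so I relied on the average. I felt no distinct jump at the hard stop, so the lock angle is inferred from the gripper's rotation less the play, with the moment reading agreeing.

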